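# Find the tin with the mill ball by shaking and hold it out

### The job

The spare ball for the pot mill is loose in one of the three closed tins on the ware board; the other two are packed tight with test tiles. Take the tins up one at a time, keeping them lid up, and give each that you take a good shake end to end, a few times back and forth, setting every silent one back down on the board, upright and without dropping it; when you have the one that rattles, hold it out to me level and still, lid up, about 15 cm above the grey felt mat, and finish while still holding it there. Leave the rest of the bench as it is.

Things in the scene. Friction and masses are not known exactly. Their poses are not given: they have to be found in the camera images.
- tin_a_center (a point): centre (32 mm above the underside) of one of three closed steel tins alike in look: 140 mm long, 60 wide, 64 high, lid shut fast; a hinge and a catch stick out 4 on the short ends. Axes: x along its length, y across, z up. 0.40 to 0.47 kg with contents; weight says nothing of what is inside. The tins stand upright in a row on the board, length along the board's x, about 120 between centres
- tin_b_center (a point): centre of the second tin, like tin_a in look, size and frame. Any one of the three tins holds a loose ball, 0.27 kg, 44 mm across, that can run 88 mm along the tin's length, 8 across and 12 up: shaken or rocked it knocks on the walls, and its weight shifts from end to end (0.23 N m about the tin's y). In the other two, 0.27 kg of tiles is packed with at most 3 mm of play and hardly stirs
- tin_c_center (a point): centre of the third tin, like tin_a in look, size and frame. All three start the same way round, square to the board. In a level tin the ball stays at the end it has last run to; it runs when the tin leans over 0.1 rad
- board_top (a point): middle of the top face of the flat wooden ware board the tins stand on, 14 mm above the bench; the board is 220 mm along its x, 500 along its y, fixed; z up
- mat_top (a point): middle of the top face of the grey felt mat (200 x 200 mm, 4 thick, flat on the bench, fixed), the decorator's place; z up
- vase_a: white porcelain vase shaped like a paper bag, 50 x 78, 130 high, open top; leave alone; origin under its foot
- vase_b: the like of vase_a; leave alone; origin under its foot
- vase_c: smaller white bag-shaped vase, 44 x 66, 100 high, beyond the mat; leave alone; origin under its foot
- teabowl: small white porcelain bowl, 66 across, 45 high, at the end of the board past the tins; leave alone; origin under its foot
- glaze_jar: round glaze jar with a white cap, 60 across, 70 high, near the mat; leave alone; origin under its foot
- kiln_prop: short fired-clay kiln prop, a flanged post 40 across, 50 high; leave alone; origin under its foot
- brush: flat brush about 190 long lying on the bench on the robot's side of the mat; leave alone; origin at its underside

How it is judged:
By the outcome, as a careful person would: the job done as asked, in the order asked, and still so for the second after the job is handed in, while the arm keeps its last pose, push and grip.
It also fails if it takes over 72 s, if anything falls off the work surface, if the arm or the gripper's body presses on something with over 40 N, if the wrist force passes 120 N, or if a joint passes its speed limit or range.

### The arm

A 6-joint arm with a two-finger parallel gripper is mounted at the origin on the work surface. World frame = base frame: x ahead of the robot, y to its left, z up, the work surface at z = 0. Lengths are in m, angles in rad, forces in N, time in s.
With the tool pointing down it reaches from about 0.25 to 0.725 m from the base axis. Payload 4 kg.
Tool frame: the origin (TCP) lies on the centre line of the jaws, within the pads' length; the fingertips stand 17 mm ahead of it and the grasp point (between the pads) lies 2 mm behind it; z points along the fingers, y is the line along which they close (so a half turn about z gives the same grasp; the last joint's range is limited). The gripper opens to 85 mm and grips with 20 to 120 N. Pads are 22 mm wide; open, the fingers measure 114 mm over their backs; the gripper's body (76 mm by 85 mm) begins 54 mm behind the grasp point. The pads swing forward as they close: fully open they stand 13 mm farther back than shut.
Start: joints at [1.183, 0.241, 0.005, 1.335, 0, 1.571], TCP at [0.189, 0.463, 0.213] pointing down, gripper open.
Joint ranges: [-2.72, 2.72], [-1.05, 1.87], [-1.09, 1.28], [-1.99, 2.15], [-1.42, 1.44], [-3.14, 3.14]. Speed limits (rad/s): [2.79, 2.79, 3.14, 3.14, 3.14, 3.14].

### API

Orientations are given as a unit quaternion [x, y, z, w].
In Python, from workcell import bot, camera, get_calibration gives the robot as it stands.
- The arm moves only by the tool apply_moves, never from a script. Its argument "steps" is a list of rows, each a list of 3 entries, a list of its own where there are three numbers: the shift along the tool's x, y, z as a fraction of full scale, then the turn, a rotation vector about the tool's x, y, z as a fraction of full scale, then the opening, from 0 (shut) to 1 (fully open). A call has exactly 8 rows; each row shifts and turns the commanded pose from where the row before left it, along the tool's axes as they then stand; what a row does not reach is not made up. Full scale, the value 1, is 20 cm for a shift and pi rad for a turn. A row lasts 1/12 s, in which the tool goes at most 41.7 mm and 7.16 degrees, less where a joint would pass 70% of its speed; a pose out of reach is approached as far as the arm can. A call with a number of a shift or a turn outside -1 to 1 is refused whole. A call with a gripper value outside its range is refused whole. The fingers move at their own pace and stop on an object; the grip force is fixed at half the most. Time passes only in rows, so rows that do not move let the fingers close, or fill a call up. It gives the time, the measured TCP pose, the force, the opening and the grip force at its end, in the units of the state.
- bot.get_obs(): the state, without advancing time (a new reading comes with each control period).
- camera(name): name is "scene" or "top"; returns (picture, depth): 480x640x3 uint8, red, green, blue; 480x640 float32, m along the optical axis (not along the pixel's ray), 0 where there is no reading.
- get_calibration(name): a dict with "fov_y" (degrees; the focal length in pixels is half the picture's height over the tangent of half this angle, whatever the lens; pixels are square), "cx", "cy" (the principal point, pixels), "dist_coeffs" ([k1, k2, p1, p2, k3] as OpenCV has them; the pictures are not rectified), "rvec" (rotation vector, rad) and "tvec" (3), from world to camera coordinates, as OpenCV has them. Camera axes: x right, y down, z forward; pixel columns grow to the right and rows downward; lengths in m; the calibration is good to about 2 mm. A picture is of the moment at which its call begins. get_calibration takes no time and is no camera call.
- bot.job_done(): hands the job in; it is judged then, once.
The state is a dict: "clock": time; "joint_pos": joint angles; "joint_vel": joint speeds; "tau": joint torques, N m; "eef_pos": TCP position; "tool_rot": TCP orientation; "ft_force": force on the tool from outside, world axes, zero at the start; "ft_torque": the same for the moment, N m; "grip_width": finger opening in m; "grasp_force": force on a finger pad.
Only numpy, scipy, OpenCV 4.12 (cv2) and the standard library are available. Lean on these libraries where they do the work, as an engineer would, in place of code of your own. Each camera call takes 0.05 s, during which the arm holds its last target. There are 200 camera calls.

## Working session

There is one attempt and no reset: what is moved stays moved. The work goes in short steps, Python scripts to look and compute and a tool call to move; the robot and the scene stay as the last step left them, time stands still between calls to the robot, and variables do not carry over. Pictures are saved under pics/ and viewed, at most 10 in all, crops included, and the job is handed in when it is done.

Besides the shell and the picture viewer there is one more tool, called as name(argument=value, ...) on one line, values as JSON. apply_moves: Moves the arm, as the interface text tells. Its arguments: {"type":"object","properties":{"steps":{"type":"array"}},"required":["steps"]}

```bash
mkdir -p pics; ls
python3 - <<'E'
from workcell import bot,camera,get_calibration
import cv2,numpy as np
for n in("top","scene"):
    p,d=camera(n); cv2.imwrite(f"pics/{n}0.png",p[:,:,::-1]); np.save(f"pics/{n}0.npy",d); print(n,get_calibration(n))
print(bot.get_obs())
E
```

```text
pics
top {'fov_y': 42.985522993102116, 'cx': 328.06871908458544, 'cy': 237.1982708383084, 'dist_coeffs': array([-0.13819749,  0.        ,  0.        ,  0.        ,  0.        ]), 'rvec': array([ 2.20998727, -2.1663086 ,  0.1121413 ]), 'tvec': array([0.01044696, 0.5895709 , 1.27156264])}
scene {'fov_y': 45.89665536102127, 'cx': 315.39565286176116, 'cy': 237.82686793403082, 'dist_coeffs': array([-0.05169986,  0.        ,  0.        ,  0.        ,  0.        ]), 'rvec': array([ 2.07811022,  0.8748366 , -0.41359175]), 'tvec': array([-0.42139818, -0.21303287,  1.54623446])}
{'clock': 0.1, 'joint_pos': array([ 1.18304473e+00,  2.41354690e-01,  3.89261575e-03,  1.33522764e+00,
       -4.99332450e-05,  1.57081149e+00]), 'joint_vel': array([ 0.00028964, -0.00078407,  0.00313069,  0.00089579,  0.00122872,
       -0.00021111]), 'tau': array([-6.21535855e-04, -3.73138797e+01,  2.53009844e+01,  1.08416949e-02,
       -7.73231523e-05,  6.33779365e-06]), 'eef_pos': array([0.18884347, 0.46232289, 0.21180636]), 'tool_rot': array([ 1.92670849e-01,  9.81262986e-01, -9.33767601e-04, -1.57887194e-04]), 'ft_force': array([-0.37840516,  0.54658131, -1.10711715]), 'ft_torque': array([ 0.04400577, -0.05954298, -0.06870829]), 'grasp_force': 0.0, 'grip_width': 0.08551374150137585}
```

View pics/top0.png

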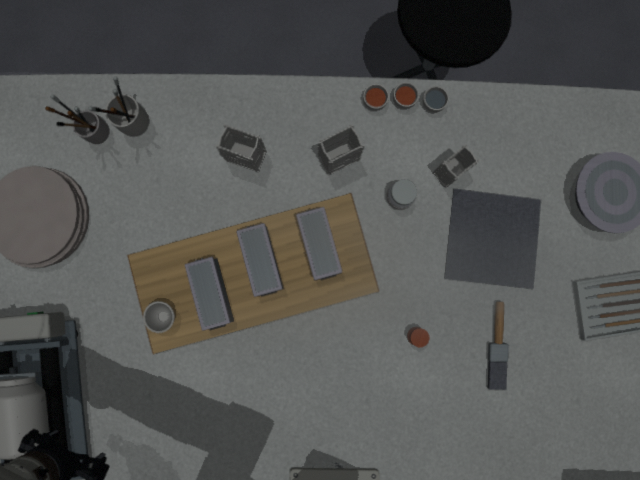

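View pics/scene0.png

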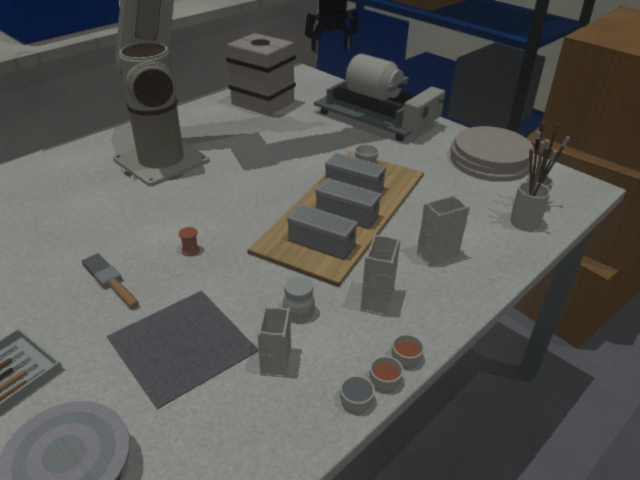

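The top view shows the tins at about (319,244), (260,260) and (208,293) on the board, and the mat at (493,239). The bowl is at (160,316), the kiln prop at (419,337), the jar at (402,194), and the vases at (242,148), (341,150) and (454,166). The scene view shows the same layout.

```bash
cat > h.py <<'E'
import cv2,numpy as np
from workcell import bot,camera,get_calibration
def ray(n,px,z):
    c=get_calibration(n);f=240/np.tan(np.radians(c['fov_y']/2))
    K=np.array([[f,0,c['cx']],[0,f,c['cy']],[0,0,1.]])
    u=cv2.undistortPoints(np.float64(px).reshape(-1,1,2),K,c['dist_coeffs']).reshape(-1,2)
    R=cv2.Rodrigues(c['rvec'])[0];o=-R.T@c['tvec'];d=np.c_[u,np.ones(len(u))]@R
    return o+d*((z-o[2])/d[:,2])[:,None]
def cloud(n,dep):
    c=get_calibration(n);v,u=np.mgrid[:480,:640];f=240/np.tan(np.radians(c['fov_y']/2))
    K=np.array([[f,0,c['cx']],[0,f,c['cy']],[0,0,1.]])
    q=cv2.undistortPoints(np.float64(np.c_[u.ravel(),v.ravel()]).reshape(-1,1,2),K,c['dist_coeffs']).reshape(-1,2)
    R=cv2.Rodrigues(c['rvec'])[0]
    P=np.c_[q,np.ones(len(q))]*dep.reshape(-1,1)
    return ((P-c['tvec'])@R).reshape(480,640,3)
def rect(n,mask,z):
    m=max(cv2.findContours(mask.astype(np.uint8),0,cv2.CHAIN_APPROX_NONE)[0],key=cv2.contourArea)
    P=ray(n,m.reshape(-1,2),z)[:,:2]
    r=cv2.minAreaRect(np.float32(P*1000));b=cv2.boxPoints(r)
    e=[b[1]-b[0],b[2]-b[1]];e=max(e,key=np.linalg.norm)
    a=np.degrees(np.arctan2(e[1],e[0]));a=(a+90)%180-90
    return np.round(r[0],1),np.round(r[1],1),round(float(a),2)
E
python3 - <<'E'
from h import *
dep=np.load('pics/top0.npy');C=cloud('top',dep);im=cv2.imread('pics/top0.png')
z=C[...,2];hsv=cv2.cvtColor(im,cv2.COLOR_BGR2HSV)
for nm,p in dict(bench=(280,380),board=(230,290),t1=(319,244),t2=(260,260),t3=(208,293),mat=(493,239)).items(): print(nm,np.round(C[p[1],p[0]],4))
for nm,(u,v) in dict(t1=(319,244),t2=(260,260),t3=(208,293)).items():
    m=((z>.065)&(z<.095)&(dep>0)).astype(np.uint8);w=np.zeros_like(m);w[v-50:v+50,u-35:u+35]=1
    l=cv2.connectedComponents(m*w)[1];print(nm,rect('top',l==l[v,u],.078))
wood=(hsv[...,1]>60)&(hsv[...,0]<28);wood[:, :120]=0;wood[:,385:]=0
P=cv2.convexHull(max(cv2.findContours(wood.astype(np.uint8),0,1)[0],key=cv2.contourArea))
m=np.zeros((480,640),np.uint8);cv2.fillPoly(m,[P],1);print('board',rect('top',m,.014))
g=(im.max(2)<90);g[:,:435]=0;g[:,550:]=0;g[:180]=0;g[295:]=0
print('mat',rect('top',g,.004))
for nm,(u,v,h) in dict(va=(242,148,.13),vb=(341,150,.13),vc=(454,166,.1),bowl=(160,316,.045),jar=(402,190,.07),prop=(419,337,.05)).items():print(nm,ray('top',[(u,v)],h)[0].round(3))
E
```

```text
bench [ 0.2823  0.1188 -0.0018]
board [0.4729 0.2286 0.0159]
t1 [0.5708 0.0414 0.0736]
t2 [0.5356 0.1608 0.0749]
t3 [0.4662 0.2646 0.0776]
mat [ 0.5947 -0.3408  0.0016]
t1 (array([572.2,  41.1]), array([144.4,  59.9]), 16.75)
t2 (array([535.4, 162.3]), array([144.8,  60.7]), 16.72)
t3 (array([465.5, 265.8]), array([144.2,  60.8]), 16.53)
board (array([510.6, 183.8]), array([221.1, 503.4]), -73.22)
mat (array([ 596. , -339.9]), array([203.6, 202.2]), 84.46)
va [0.754 0.198 0.13 ]
vb [0.754 0.002 0.13 ]
vc [ 0.734 -0.231  0.1  ]
bowl [0.415 0.37  0.045]
jar [ 0.687 -0.128  0.07 ]
prop [ 0.383 -0.17   0.05 ]
```

```bash
cat >> h.py <<'E'
from scipy.spatial.transform import Rotation as Ro
def goal(yaw): # tool down, tool y at angle yaw+90 deg (tin axis at yaw)
    y=np.radians(yaw);ex=-np.array([np.cos(y),np.sin(y),0]);ey=np.array([-np.sin(y),np.cos(y),0])
    return Ro.from_matrix(np.c_[ex,ey,[0,0,-1.]])
def plan(pos,yaw,n,p0=None,R0=None):
    o=bot.get_obs();p0=o['eef_pos'] if p0 is None else p0;R0=Ro.from_quat(o['tool_rot']) if R0 is None else R0
    rv=(R0.inv()*goal(yaw)).as_rotvec();S=sum((R0*Ro.from_rotvec(rv*k/n)).as_matrix() for k in range(n))
    s=np.linalg.solve(S,np.array(pos)-p0)
    print('shift/row',np.round(s/.2,4),'mm',np.round(np.linalg.norm(s)*1e3,1),'turn/row',np.round(rv/n/np.pi,4),'total turn',rv.round(3))
def show():
    o=bot.get_obs();yw=Ro.from_quat(o['tool_rot']);m=yw.as_matrix()
    print(o['clock'].__round__(2),o['eef_pos'].round(4),'yaw',np.degrees(np.arctan2(-m[1,0],-m[0,0])).round(2),'zax',m[:,2].round(4),'F',o['ft_force'].round(2),'T tool',(m.T@o['ft_torque']).round(3),'w',round(o['grip_width'],4),'g',round(o['grasp_force'],1))
E
python3 -c "
from h import *
show();plan([.4655,.2658,.150],16.7,16)"
```

```text
0.1 [0.1888 0.4623 0.2118] yaw -22.22 zax [-7.0e-04 -1.8e-03 -1.0e+00] F [-0.38  0.55 -1.11] T tool [-0.063 -0.038  0.069] w 0.0855 g 0.0
shift/row [-0.0923 -0.0563  0.0194] mm 22.0 turn/row [-0.     -0.     -0.0135] total turn [-0.002 -0.001 -0.679]
```

apply_moves(steps=[[[-0.0923,-0.0563,0.0194],[0,0,-0.0135],1],[[-0.0923,-0.0563,0.0194],[0,0,-0.0135],1],[[-0.0923,-0.0563,0.0194],[0,0,-0.0135],1],[[-0.0923,-0.0563,0.0194],[0,0,-0.0135],1],[[-0.0923,-0.0563,0.0194],[0,0,-0.0135],1],[[-0.0923,-0.0563,0.0194],[0,0,-0.0135],1],[[-0.0923,-0.0563,0.0194],[0,0,-0.0135],1],[[-0.0923,-0.0563,0.0194],[0,0,-0.0135],1]])

```text
clock: 0.77
eef_pos: [0.3109, 0.3398, 0.181]
tool_rot: [0.023, 1.0, -0.0, -0.0]
ft_force: [0.6, -0.0, -0.3]
grip_width: 0.0855
grasp_force: 0.0
```

apply_moves(steps=[[[-0.0923,-0.0563,0.0194],[0,0,-0.0135],1],[[-0.0923,-0.0563,0.0194],[0,0,-0.0135],1],[[-0.0923,-0.0563,0.0194],[0,0,-0.0135],1],[[-0.0923,-0.0563,0.0194],[0,0,-0.0135],1],[[-0.0923,-0.0563,0.0194],[0,0,-0.0135],1],[[-0.0923,-0.0563,0.0194],[0,0,-0.0135],1],[[-0.0923,-0.0563,0.0194],[0,0,-0.0135],1],[[-0.0923,-0.0563,0.0194],[0,0,-0.0135],1]])

```text
clock: 1.43
eef_pos: [0.4663, 0.2655, 0.1498]
tool_rot: [-0.146, 0.989, -0.0, -0.001]
ft_force: [-0.1, 0.5, 0.7]
grip_width: 0.0855
grasp_force: 0.0
```

```bash
python3 -c "
from h import *
show();plan([.4655,.2658,.046],16.7,8)"
```

```text
1.43 [0.4663 0.2655 0.1498] yaw 16.76 zax [-1.1e-03 -6.0e-04 -1.0e+00] F [-0.08  0.47  0.73] T tool [-0.026 -0.004  0.039] w 0.0855 g 0.0
shift/row [0.0004 0.0003 0.0649] mm 13.0 turn/row [-0.     -0.0001  0.    ] total turn [-0.    -0.001  0.001]
```

apply_moves(steps=[[[0,0,0.09],[0,0,0],1],[[0,0,0.09],[0,0,0],1],[[0,0,0.09],[0,0,0],1],[[0,0,0.08],[0,0,0],1],[[0,0,0.07],[0,0,0],1],[[0,0,0.06],[0,0,0],1],[[0,0,0.04],[0,0,0],1],[[0,0,0],[0,0,0],1]])

```text
clock: 2.1
eef_pos: [0.4641, 0.2654, 0.0443]
tool_rot: [-0.145, 0.989, -0.001, -0.002]
ft_force: [-0.4, 0.2, -0.4]
grip_width: 0.0856
grasp_force: 0.0
```

apply_moves(steps=[[[0,0,0],[0,0,0],0],[[0,0,0],[0,0,0],0],[[0,0,0],[0,0,0],0],[[0,0,0],[0,0,0],0],[[0,0,0],[0,0,0],0],[[0,0,0],[0,0,0],0],[[0,0,0],[0,0,0],0],[[0,0,0],[0,0,0],0]])

```text
clock: 2.77
eef_pos: [0.4667, 0.2673, 0.0481]
tool_rot: [-0.145, 0.989, 0.001, 0.001]
ft_force: [-0.2, 0.4, 5.4]
grip_width: 0.0578
grasp_force: 65.7
```

```bash
python3 -c "
from h import *
show()"
```

```text
2.77 [0.4667 0.2673 0.0481] yaw 16.67 zax [ 0.0024  0.0023 -1.    ] F [-0.21  0.45  5.36] T tool [-0.326  0.195 -0.009] w 0.0578 g 65.7
```

apply_moves(steps=[[[0,0,-0.04],[0,0,0],0],[[0,0,-0.08],[0,0,0],0],[[0,0,-0.12],[0,0,0],0],[[0,0,-0.14],[0,0,0],0],[[0,0,-0.14],[0,0,0],0],[[0,0,-0.12],[0,0,0],0],[[0,0,-0.08],[0,0,0],0],[[0,0,-0.05],[0,0,0],0]])

```text
clock: 3.43
eef_pos: [0.4663, 0.2663, 0.2026]
tool_rot: [-0.145, 0.989, 0.0, 0.001]
ft_force: [1.2, 0.9, -4.9]
grip_width: 0.0579
grasp_force: 65.6
```

apply_moves(steps=[[[0,0,0],[0,0,0],0],[[0,0,0],[0,0,0],0],[[0,0,0],[0,0,0],0],[[0,0,0],[0,0,0],0],[[0,0,0],[0,0,0],0],[[0,0,0],[0,0,0],0],[[0,0,0],[0,0,0],0],[[0,0,0],[0,0,0],0]])

```text
clock: 4.1
eef_pos: [0.4657, 0.2663, 0.2002]
tool_rot: [-0.145, 0.989, -0.0, -0.0]
ft_force: [-0.4, -0.7, -4.3]
grip_width: 0.0578
grasp_force: 65.5
```

```bash
python3 -c "
from h import *
show()"
```

```text
4.1 [0.4657 0.2663 0.2002] yaw 16.66 zax [-6.e-04 -4.e-04 -1.e+00] F [-0.45 -0.69 -4.28] T tool [ 0.015 -0.014  0.042] w 0.0578 g 65.5
```

apply_moves(steps=[[[0.2,0,0],[0,0,0],0],[[0.1,0,0],[0,0,0],0],[[-0.2,0,0],[0,0,0],0],[[-0.2,0,0],[0,0,0],0],[[-0.2,0,0],[0,0,0],0],[[0.2,0,0],[0,0,0],0],[[0.2,0,0],[0,0,0],0],[[0.2,0,0],[0,0,0],0]])

```text
clock: 4.77
eef_pos: [0.4084, 0.2492, 0.1952]
tool_rot: [-0.144, 0.99, -0.002, -0.005]
ft_force: [-1.0, 0.4, -3.4]
grip_width: 0.0577
grasp_force: 67.5
```

apply_moves(steps=[[[-0.15,0,0],[0,0,0],0],[[-0.15,0,0],[0,0,0],0],[[-0.15,0,0],[0,0,0],0],[[-0.15,0,0],[0,0,0],0],[[0.15,0,0],[0,0,0],0],[[0.15,0,0],[0,0,0],0],[[0.15,0,0],[0,0,0],0],[[0.15,0,0],[0,0,0],0]])

```text
clock: 5.43
eef_pos: [0.4074, 0.2488, 0.1992]
tool_rot: [-0.145, 0.989, -0.0, -0.001]
ft_force: [0.9, 0.1, -3.8]
grip_width: 0.0576
grasp_force: 69.0
```

apply_moves(steps=[[[-0.2,0,0],[0,0,0],0],[[-0.2,0,0],[0,0,0],0],[[-0.2,0,0],[0,0,0],0],[[0.2,0,0],[0,0,0],0],[[0.2,0,0],[0,0,0],0],[[0.2,0,0],[0,0,0],0],[[-0.2,0,0],[0,0,0],0],[[-0.1,0,0],[0,0,0],0]])

```text
clock: 6.1
eef_pos: [0.4528, 0.2591, 0.1927]
tool_rot: [-0.145, 0.989, -0.005, -0.011]
ft_force: [4.2, 3.4, -2.6]
grip_width: 0.0577
grasp_force: 69.7
```

apply_moves(steps=[[[0,0,0],[0,0,0],0],[[0,0,0],[0,0,0],0],[[0,0,0],[0,0,0],0],[[0,0,0],[0,0,0],0],[[0,0,0],[0,0,0],0],[[0,0,0],[0,0,0],0],[[0,0,0],[0,0,0],0],[[0,0,0],[0,0,0],0]])

```text
clock: 6.77
eef_pos: [0.4658, 0.2664, 0.2006]
tool_rot: [-0.145, 0.989, 0.0, 0.0]
ft_force: [0.3, -0.0, -3.7]
grip_width: 0.0578
grasp_force: 69.7
```

```bash
python3 -c "
from h import *
show();plan([.4655,.2665,.2],16.7,4)"
```

```text
6.77 [0.4658 0.2664 0.2006] yaw 16.67 zax [ 0.  0. -1.] F [ 0.32 -0.05 -3.74] T tool [-0.032 -0.022 -0.052] w 0.0578 g 69.7
shift/row [0.0003 0.0002 0.0008] mm 0.2 turn/row [ 0.  0. -0.] total turn [ 0.     0.    -0.001]
```

apply_moves(steps=[[[0,0,0.08],[0,0,0],0],[[0,0,0.13],[0,0,0],0],[[0,0,0.14],[0,0,0],0],[[0,0,0.13],[0,0,0],0],[[0,0,0.11],[0,0,0],0],[[0,0,0.08],[0,0,0],0],[[0,0,0.05],[0,0,0],0],[[0,0,0.02],[0,0,0],0]])

```text
clock: 7.43
eef_pos: [0.4648, 0.2658, 0.0508]
tool_rot: [-0.145, 0.989, -0.001, -0.001]
ft_force: [-1.4, -0.3, -4.2]
grip_width: 0.0579
grasp_force: 69.7
```

apply_moves(steps=[[[0,0,0.005],[0,0,0],0],[[0,0,0.005],[0,0,0],0],[[0,0,0.005],[0,0,0],0],[[0,0,0.005],[0,0,0],0],[[0,0,0.005],[0,0,0],0],[[0,0,0.0],[0,0,0],0],[[0,0,0],[0,0,0],0],[[0,0,0],[0,0,0],0]])

```text
clock: 8.1
eef_pos: [0.4664, 0.2667, 0.0482]
tool_rot: [-0.145, 0.989, 0.0, 0.001]
ft_force: [0.4, 0.1, -1.0]
grip_width: 0.058
grasp_force: 70.0
```

```bash
python3 -c "
from h import *
show();plan([.4655,.2665,.2],16.7,4)"
```

```text
8.1 [0.4664 0.2667 0.0482] yaw 16.66 zax [ 1.4e-03  8.0e-04 -1.0e+00] F [ 0.42  0.08 -0.99] T tool [-0.058 -0.053 -0.024] w 0.058 g 70.0
shift/row [ 1.000e-03  1.000e-04 -1.897e-01] mm 37.9 turn/row [ 0.      0.0001 -0.0001] total turn [ 0.     0.002 -0.001]
```

apply_moves(steps=[[[0,0,0],[0,0,0],1],[[0,0,0],[0,0,0],1],[[0,0,0],[0,0,0],1],[[0,0,0],[0,0,0],1],[[0,0,0],[0,0,0],1],[[0,0,0],[0,0,0],1],[[0,0,-0.04],[0,0,0],1],[[0,0,-0.08],[0,0,0],1]])

```text
clock: 8.77
eef_pos: [0.4642, 0.2654, 0.0702]
tool_rot: [-0.145, 0.989, -0.001, -0.002]
ft_force: [0.4, -0.5, -0.8]
grip_width: 0.0856
grasp_force: 0.0
```

apply_moves(steps=[[[0,0,-0.12],[0,0,0],1],[[0,0,-0.15],[0,0,0],1],[[0,0,-0.1],[0,0,0],1],[[0,0,-0.05],[0,0,0],1],[[-0.03,-0.1,0],[0,0,0],1],[[-0.05,-0.15,0],[0,0,0],1],[[-0.05,-0.15,0],[0,0,0],1],[[-0.05,-0.2,0],[0,0,0],1]])

```text
clock: 9.43
eef_pos: [0.5347, 0.1621, 0.1554]
tool_rot: [-0.147, 0.989, 0.0, -0.0]
ft_force: [0.4, 0.5, 0.0]
grip_width: 0.0855
grasp_force: 0.0
```

Run:
```python
from h import *
import time
p,d=camera('top');cv2.imwrite('pics/top1.png',p[:,:,::-1]);
C=cloud('top',d);z=C[...,2];u,v=208,293
m=((z>.065)&(z<.095)&(d>0)).astype(np.uint8);w=np.zeros_like(m);w[v-50:v+50,u-35:u+35]=1
l=cv2.connectedComponents(m*w)[1];print(rect('top',l==l[v,u],.078))
show();plan([.5358,.1628,.15],16.7,1)
```

```text
(array([593.3,  32.1]), array([1060.2, 1446.6]), -88.43)
9.48 [0.5388 0.1542 0.1553] yaw 16.33 zax [ 0.003  -0.0051 -1.    ] F [ 2.25 -2.15  1.03] T tool [ 0.163 -0.098 -0.024] w 0.0853 g 0.0
shift/row [0.0025 0.0457 0.0262] mm 10.5 turn/row [-0.0018  0.0005 -0.002 ] total turn [-0.006  0.001 -0.006]
```

apply_moves(steps=[[[0,0,0],[0,0,0],1],[[0,0,0],[0,0,0],1],[[0,0,0],[0,0,0],1],[[0,0,0.05],[0,0,0],1],[[0,0,0.1],[0,0,0],1],[[0,0,0.1],[0,0,0],1],[[0,0,0.05],[0,0,0],1],[[0,0,0],[0,0,0],1]])

```text
clock: 10.15
eef_pos: [0.5317, 0.162, 0.0922]
tool_rot: [-0.146, 0.989, -0.0, -0.003]
ft_force: [-0.1, 0.2, -0.0]
grip_width: 0.0855
grasp_force: 0.0
```

Run:
```python
from h import *
show();plan([.5356,.1625,.046],16.7,1)
```

```text
10.15 [0.5317 0.162  0.0922] yaw 16.77 zax [-0.0062 -0.0018 -1.    ] F [-0.05  0.24 -0.05] T tool [ 0.005  0.082 -0.022] w 0.0855 g 0.0
shift/row [-0.0208 -0.0035  0.231 ] mm 46.4 turn/row [ 0.     -0.0021  0.0004] total turn [ 0.    -0.007  0.001]
```

apply_moves(steps=[[[0,0,0.05],[0,0,0],1],[[0,0,0.08],[0,0,0],1],[[0,0,0.06],[0,0,0],1],[[0,0,0.04],[0,0,0],1],[[0,0,0.02],[0,0,0],1],[[0,0,0],[0,0,0],1],[[0,0,0],[0,0,0],0],[[0,0,0],[0,0,0],0]])

```text
clock: 10.82
eef_pos: [0.5355, 0.162, 0.0464]
tool_rot: [-0.145, 0.989, 0.0, 0.001]
ft_force: [0.4, -0.9, 2.0]
grip_width: 0.0639
grasp_force: 2.0
```

apply_moves(steps=[[[0,0,0],[0,0,0],0],[[0,0,0],[0,0,0],0],[[0,0,0],[0,0,0],0],[[0,0,0],[0,0,0],0],[[0,0,0],[0,0,0],0],[[0,0,0],[0,0,0],0],[[0,0,0],[0,0,0],0],[[0,0,0],[0,0,0],0]])

```text
clock: 11.48
eef_pos: [0.5358, 0.1625, 0.0472]
tool_rot: [-0.145, 0.989, 0.001, 0.001]
ft_force: [-1.6, 1.1, 5.9]
grip_width: 0.0579
grasp_force: 66.1
```

Run:
```python
from h import *
show()
```

```text
11.48 [0.5358 0.1625 0.0472] yaw 16.67 zax [ 0.0027  0.0019 -1.    ] F [-1.59  1.07  5.89] T tool [-0.415  0.171  0.003] w 0.0579 g 66.1
```

apply_moves(steps=[[[0,0,-0.04],[0,0,0],0],[[0,0,-0.08],[0,0,0],0],[[0,0,-0.12],[0,0,0],0],[[0,0,-0.14],[0,0,0],0],[[0,0,-0.14],[0,0,0],0],[[0,0,-0.12],[0,0,0],0],[[0,0,-0.08],[0,0,0],0],[[0,0,-0.05],[0,0,0],0]])

```text
clock: 12.15
eef_pos: [0.5352, 0.1616, 0.2017]
tool_rot: [-0.145, 0.989, -0.0, 0.001]
ft_force: [0.6, -0.1, -4.7]
grip_width: 0.0582
grasp_force: 65.6
```

apply_moves(steps=[[[0,0,0],[0,0,0],0],[[0,0,0],[0,0,0],0],[[0,0,0],[0,0,0],0],[[0,0,0],[0,0,0],0],[[0,0,0],[0,0,0],0],[[0,0,0],[0,0,0],0],[[0,0,0],[0,0,0],0],[[0,0,0],[0,0,0],0]])

```text
clock: 12.82
eef_pos: [0.5346, 0.1617, 0.1992]
tool_rot: [-0.145, 0.989, -0.0, -0.0]
ft_force: [0.4, 0.2, -4.6]
grip_width: 0.058
grasp_force: 65.6
```

Run:
```python
from h import *
show()
```

```text
12.82 [0.5346 0.1617 0.1992] yaw 16.66 zax [-5.e-04 -2.e-04 -1.e+00] F [ 0.42  0.2  -4.58] T tool [ 0.005 -0.024  0.03 ] w 0.058 g 65.6
```

apply_moves(steps=[[[0.2,0,0],[0,0,0],0],[[0.1,0,0],[0,0,0],0],[[-0.2,0,0],[0,0,0],0],[[-0.2,0,0],[0,0,0],0],[[-0.2,0,0],[0,0,0],0],[[0.2,0,0],[0,0,0],0],[[0.2,0,0],[0,0,0],0],[[0.2,0,0],[0,0,0],0]])

```text
clock: 13.48
eef_pos: [0.4778, 0.1447, 0.1934]
tool_rot: [-0.145, 0.989, -0.001, -0.005]
ft_force: [-0.7, -1.5, -2.0]
grip_width: 0.0578
grasp_force: 69.9
```

apply_moves(steps=[[[-0.15,0,0],[0,0,0],0],[[-0.15,0,0],[0,0,0],0],[[-0.15,0,0],[0,0,0],0],[[-0.15,0,0],[0,0,0],0],[[0.15,0,0],[0,0,0],0],[[0.15,0,0],[0,0,0],0],[[0.15,0,0],[0,0,0],0],[[0.15,0,0],[0,0,0],0]])

```text
clock: 14.15
eef_pos: [0.4762, 0.1442, 0.1979]
tool_rot: [-0.145, 0.989, -0.0, -0.001]
ft_force: [0.4, -0.2, -3.1]
grip_width: 0.0583
grasp_force: 71.4
```

apply_moves(steps=[[[-0.2,0,0],[0,0,0],0],[[-0.2,0,0],[0,0,0],0],[[-0.2,0,0],[0,0,0],0],[[0.2,0,0],[0,0,0],0],[[0.2,0,0],[0,0,0],0],[[0.2,0,0],[0,0,0],0],[[-0.2,0,0],[0,0,0],0],[[-0.1,0,0],[0,0,0],0]])

```text
clock: 14.82
eef_pos: [0.518, 0.1568, 0.1902]
tool_rot: [-0.145, 0.989, -0.002, -0.015]
ft_force: [-4.3, 3.7, -0.8]
grip_width: 0.0574
grasp_force: 71.1
```

apply_moves(steps=[[[0,0,0],[0,0,0],0],[[0,0,0],[0,0,0],0],[[0,0,0],[0,0,0],0],[[0,0,0],[0,0,0],0],[[0,0,0],[0,0,0],0],[[0,0,0],[0,0,0],0],[[0,0,0],[0,0,0],0],[[0,0,0],[0,0,0],0]])

```text
clock: 15.48
eef_pos: [0.5347, 0.1617, 0.1995]
tool_rot: [-0.145, 0.989, -0.0, -0.0]
ft_force: [-0.4, 0.4, -4.6]
grip_width: 0.0577
grasp_force: 69.7
```

Run:
```python
from h import *
show()
```

```text
15.48 [0.5347 0.1617 0.1995] yaw 16.66 zax [-2.e-04 -1.e-04 -1.e+00] F [-0.42  0.41 -4.59] T tool [-0.023  0.089  0.035] w 0.0577 g 69.7
```

```bash
cat >> h.py <<'E'
def avg(n=8):
    L=[]
    for _ in range(n):
        camera('top');o=bot.get_obs();m=Ro.from_quat(o['tool_rot']).as_matrix();L.append(np.r_[m.T@o['ft_torque'],o['ft_force']])
    L=np.array(L);print('mean',L.mean(0).round(3),'std',L.std(0).round(3),'Ty',L[:,1].round(3))
E
python3 -c "
from h import *
avg();show()"
```

```text
mean [ 0.012  0.129  0.008  0.008 -0.048 -4.31 ] std [0.018 0.021 0.041 0.294 0.656 0.335] Ty [0.151 0.133 0.157 0.125 0.112 0.129 0.088 0.141]
15.88 [0.5347 0.1617 0.1995] yaw 16.66 zax [-0. -0. -1.] F [-0.19  0.59 -4.68] T tool [-0.003  0.141  0.006] w 0.0577 g 69.7
```

apply_moves(steps=[[[0,0,0],[0,-0.02,0],0],[[0,0,0],[0,-0.02,0],0],[[0,0,0],[0,-0.02,0],0],[[0,0,0],[0,0,0],0],[[0,0,0],[0,0,0],0],[[0,0,0],[0,0,0],0],[[0,0,0],[0,0,0],0],[[0,0,0],[0,0,0],0]])

```text
clock: 16.55
eef_pos: [0.5356, 0.162, 0.1998]
tool_rot: [-0.144, 0.985, 0.014, 0.093]
ft_force: [-3.3, -0.9, -4.9]
grip_width: 0.0576
grasp_force: 69.9
```

apply_moves(steps=[[[0,0,0],[0,0,0],0],[[0,0,0],[0,0,0],0],[[0,0,0],[0,0.02,0],0],[[0,0,0],[0,0.02,0],0],[[0,0,0],[0,0.02,0],0],[[0,0,0],[0,0,0],0],[[0,0,0],[0,0,0],0],[[0,0,0],[0,0,0],0]])

```text
clock: 17.22
eef_pos: [0.5348, 0.1618, 0.1992]
tool_rot: [-0.145, 0.989, 0.0, 0.0]
ft_force: [0.2, 0.3, -3.4]
grip_width: 0.0574
grasp_force: 69.9
```

```bash
python3 -c "
from h import *
avg();show()"
```

```text
mean [-4.000e-03 -6.500e-02 -1.000e-03  1.370e-01 -1.240e-01 -4.185e+00] std [0.02  0.036 0.039 0.521 0.393 0.491] Ty [-0.142 -0.042 -0.055 -0.082 -0.068 -0.069 -0.054 -0.004]
17.62 [0.5345 0.1617 0.2   ] yaw 16.66 zax [ 8.e-04  2.e-04 -1.e+00] F [ 0.1   0.55 -4.62] T tool [-0.009 -0.004  0.011] w 0.0577 g 69.9
```

Tin B (the middle one) has the ball: the moment swings from +0.13 to −0.07 N·m when it is rocked. I'll carry it to the mat.

```bash
python3 -c "
from h import *
print(bot.get_obs()['joint_pos'].round(2));plan([.590,-.338,.187],-5.5,32)"
```

```text
[ 0.29  0.36  0.14  1.35 -0.    0.  ]
shift/row [-0.0006 -0.079   0.002 ] mm 15.8 turn/row [0.     0.     0.0038] total turn [0.    0.001 0.387]
```

apply_moves(steps=[[[-0.0006,-0.04,0.002],[0,0,0.0019],0],[[-0.0006,-0.079,0.002],[0,0,0.0038],0],[[-0.0006,-0.079,0.002],[0,0,0.0038],0],[[-0.0006,-0.079,0.002],[0,0,0.0038],0],[[-0.0006,-0.079,0.002],[0,0,0.0038],0],[[-0.0006,-0.079,0.002],[0,0,0.0038],0],[[-0.0006,-0.079,0.002],[0,0,0.0038],0],[[-0.0006,-0.079,0.002],[0,0,0.0038],0]])

```text
clock: 18.28
eef_pos: [0.5654, 0.0457, 0.1963]
tool_rot: [-0.1, 0.995, -0.0, 0.0]
ft_force: [0.7, -1.4, -3.9]
grip_width: 0.0575
grasp_force: 69.9
```

apply_moves(steps=[[[-0.0006,-0.079,0.002],[0,0,0.0038],0],[[-0.0006,-0.079,0.002],[0,0,0.0038],0],[[-0.0006,-0.079,0.002],[0,0,0.0038],0],[[-0.0006,-0.079,0.002],[0,0,0.0038],0],[[-0.0006,-0.079,0.002],[0,0,0.0038],0],[[-0.0006,-0.079,0.002],[0,0,0.0038],0],[[-0.0006,-0.079,0.002],[0,0,0.0038],0],[[-0.0006,-0.079,0.002],[0,0,0.0038],0]])

```text
clock: 18.95
eef_pos: [0.5862, -0.0789, 0.193]
tool_rot: [-0.052, 0.999, -0.0, -0.0]
ft_force: [0.4, -0.2, -3.6]
grip_width: 0.0573
grasp_force: 69.9
```

apply_moves(steps=[[[-0.0006,-0.079,0.002],[0,0,0.0038],0],[[-0.0006,-0.079,0.002],[0,0,0.0038],0],[[-0.0006,-0.079,0.002],[0,0,0.0038],0],[[-0.0006,-0.079,0.002],[0,0,0.0038],0],[[-0.0006,-0.079,0.002],[0,0,0.0038],0],[[-0.0006,-0.079,0.002],[0,0,0.0038],0],[[-0.0006,-0.079,0.002],[0,0,0.0038],0],[[-0.0006,-0.079,0.002],[0,0,0.0038],0]])

```text
clock: 19.62
eef_pos: [0.5952, -0.205, 0.1899]
tool_rot: [-0.005, 1.0, -0.0, 0.0]
ft_force: [-0.2, 0.5, -4.6]
grip_width: 0.0578
grasp_force: 69.9
```

```bash
python3 -c "
from h import *
show();plan([.590,-.338,.187],-5.5,8)"
```

```text
19.62 [ 0.5952 -0.205   0.1899] yaw 0.52 zax [ 0. -0. -1.] F [-0.23  0.5  -4.58] T tool [-0.023 -0.071 -0.007] w 0.0578 g 69.9
shift/row [ 0.0002 -0.0832  0.0018] mm 16.6 turn/row [-0.      0.      0.0042] total turn [-0.     0.     0.105]
```

apply_moves(steps=[[[0,-0.079,0.002],[0,0,0.0038],0],[[0,-0.079,0.002],[0,0,0.0038],0],[[0,-0.079,0.002],[0,0,0.0038],0],[[0,-0.079,0.002],[0,0,0.0038],0],[[0,-0.079,0.002],[0,0,0.0038],0],[[0,-0.079,0.002],[0,0,0.0038],0],[[0,-0.07,0.001],[0,0,0.0038],0],[[0,-0.05,0.001],[0,0,0.0038],0]])

```text
clock: 20.28
eef_pos: [0.5915, -0.3243, 0.1869]
tool_rot: [0.044, 0.999, -0.0, -0.0]
ft_force: [0.5, 0.6, -4.6]
grip_width: 0.0576
grasp_force: 69.9
```

apply_moves(steps=[[[0,-0.025,0],[0,0,0],0],[[0,-0.01,0],[0,0,0],0],[[0,0,0],[0,0,0],0],[[0,0,0],[0,0,0],0],[[0,0,0],[0,0,0],0],[[0,0,0],[0,0,0],0],[[0,0,0],[0,0,0],0],[[0,0,0],[0,0,0],0]])

```text
clock: 20.95
eef_pos: [0.5913, -0.3286, 0.1873]
tool_rot: [0.042, 0.999, 0.0, 0.0]
ft_force: [0.1, -0.6, -4.2]
grip_width: 0.0578
grasp_force: 69.9
```

Run:
```python
from h import *
avg(3);show()
for n in('top','scene'):
    p,d=camera(n);cv2.imwrite(f'pics/{n}2.png',p[:,:,::-1])
    if n=='top':
        C=cloud('top',d);z=C[...,2]
        for nm,(u,v) in dict(t1=(319,244),t3=(208,293)).items():
            m=((z>.065)&(z<.095)&(d>0)).astype(np.uint8);w=np.zeros_like(m);w[v-50:v+50,u-35:u+35]=1
            l=cv2.connectedComponents(m*w)[1];print(nm,rect('top',l==l[v,u],.078))
```

```text
mean [ 0.01  -0.081 -0.015 -0.025 -0.091 -4.524] std [0.033 0.025 0.026 0.572 0.466 0.627] Ty [-0.112 -0.079 -0.052]
21.1 [ 0.5912 -0.329   0.1872] yaw -4.87 zax [ 1.e-04 -1.e-04 -1.e+00] F [-0.65 -0.33 -4.03] T tool [ 0.035 -0.052 -0.043] w 0.0577 g 69.9
t1 (array([571.7,  41. ]), array([145.3,  59.9]), 16.75)
t3 (array([465.9, 263.7]), array([144.9,  60.8]), 16.48)
```

View pics/scene2.png

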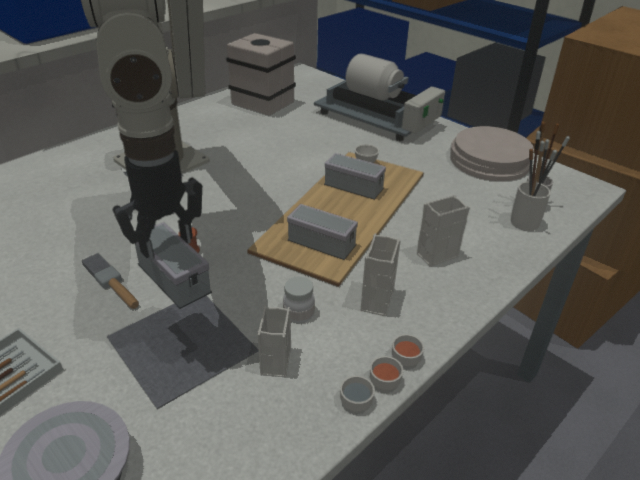

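View pics/top2.png

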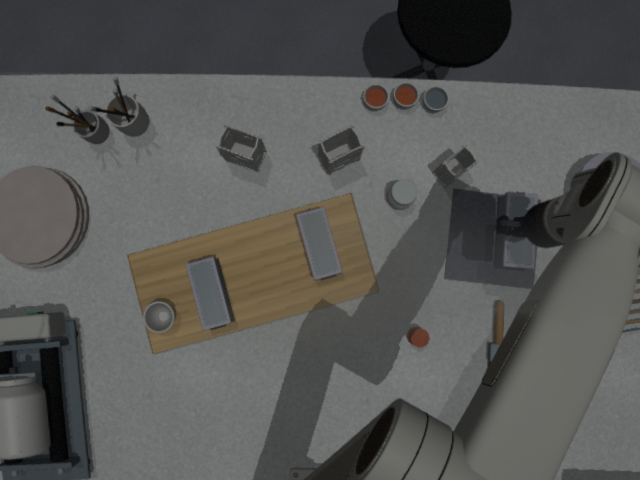

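The scene view shows the tin held at about (175,262) over the mat, with the tins at both ends upright on the board and nothing else disturbed; the top view (tin near (515,240)) agrees. The tin may be dipping in the grip, so I'll fit a plane to its lid.

Run:
```python
from h import *
for n in('scene','top'):
    p,d=camera(n);C=cloud(n,d).reshape(-1,3)
    a=np.radians(-4.9);q=C-np.array([.5912,-.329,0]);lx=q[:,0]*np.cos(a)+q[:,1]*np.sin(a);ly=-q[:,0]*np.sin(a)+q[:,1]*np.cos(a)
    s=(d.ravel()>0)&(abs(lx)<.068)&(abs(lx)>.025)&(abs(ly)<.027)&(C[:,2]>.195)&(C[:,2]<.245)
    A=np.c_[lx,ly,np.ones(len(lx))][s];zz=C[s,2]
    for _ in range(6):
        c=np.linalg.lstsq(A,zz,rcond=None)[0];k=abs(A@c-zz)<max(.003,2*np.std(A@c-zz));A,zz=A[k],zz[k]
    print(n,len(zz),'slopes',c.round(4),'std',np.std(A@c-zz).round(4),'lx',A[:,0].min().round(3),A[:,0].max().round(3))
    if n=='scene':
        for b in np.arange(-.07,.075,.01):
            t=s&(abs(lx-b)<.005); print(round(b,2),t.sum(),C[t,2].max().round(4) if t.any() else '',np.median(C[t,2]).round(4) if t.any() else '',end=' | ')
```

```text
scene 894 slopes [-0.0071 -0.0129  0.2165] std 0.001 lx -0.064 0.068
-0.07 0   | -0.06 33 0.2179 0.2162 | -0.05 66 0.2192 0.2168 | -0.04 77 0.2191 0.217 | -0.03 88 0.2189 0.2167 | -0.02 0   | -0.01 0   | 0.0 0   | 0.01 0   | 0.02 0   | 0.03 142 0.2202 0.2162 | 0.04 137 0.2187 0.2162 | 0.05 152 0.2188 0.2163 | 0.06 147 0.2179 0.2162 | 0.07 54 0.2185 0.2159 | top 1018 slopes [-0.0084 -0.0197  0.2164] std 0.0016 lx -0.066 0.068
```

```bash
python3 -c "
from h import *
show();print(bot.job_done())"
```

```text
21.3 [ 0.5912 -0.3292  0.1871] yaw -4.89 zax [ 0.  0. -1.] F [ 0.72  0.02 -5.12] T tool [-0.038 -0.066  0.001] w 0.0575 g 69.9
the job is handed in; nothing more can be done
None
```

The middle tin has the ball, and I handed in with it held level and lid up about 15 cm above the mat; of the others, the tin by the tea bowl was shaken, showed no loose ball and is back upright on the board, and the third never had to be lifted.

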